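# Set the iris inlets of the extraction box

## Task

Set the suction of the extraction box on the bench for the big press: push the lever of the small iris inlet round until it is fully shut against its stop, and push the lever of the large iris inlet round until its slot stands over the long mark of its scale. Push the lever knobs gently with the fingertips or the outside of the fingers, without gripping them, and leave everything that stands about where it is.

Things in the scene. Friction and masses are not known exactly. Their poses are not given: they have to be found in the camera images.
- plenum: grey sheet-metal extraction box fixed on the bench, 280 (x) x 660 (y) x 100 mm high, origin at the centre of its underside; the two iris inlets stand on its top, 360 mm apart along its y, either may be at either end. A duct leaves from its far (+x) side
- large_axis (a point): point on the vertical turning axis of the large inlet's ring, 162 mm above the bench (the height of the middle of the knob)
- large_knob (a point): middle of the large inlet's lever knob: an upright black cylinder 18 mm across, its top 18 mm above this point and its foot 28 mm below it, free all round above the bare lever plate (24 mm square, top 28 mm below this point). It goes round the axis on a circle of radius 138 mm, always 162 mm above the bench
- large_shut (a point): where large_knob is when the lever stands at the first mark, against the shut stop
- large_ring (a joint): turn of the large inlet's ribbed grey ring (176 mm across, top 136 mm above the bench) with its lever: 0 = iris shut, at the first mark, against a stop pin; 1.833 rad = wide open, at the eighth mark; grows counterclockwise seen from above. The long mark is at 1.047 rad. Stiff: about 3 N on the knob turns it, and it stays where it is left
- large_inlet: the large iris inlet, fixed on the box: bare metal flange 240 mm across, its top 122 mm above the bench, with a scale of eight marks 15 degrees apart, the fifth one long; the lever is a fork of two bars with an 8 mm slot through which the mark under it is seen. Origin on the turning axis, 100 mm above the bench
- large_mark (a point): where large_knob is when the slot of its lever stands over the long mark (1.047 rad)
- small_axis (a point): point on the vertical turning axis of the small inlet's ring, 162 mm above the bench (the height of the middle of the knob)
- small_knob (a point): middle of the small inlet's lever knob: an upright black cylinder 18 mm across, its top 18 mm above this point and its foot 28 mm below it, free all round above the bare lever plate (24 mm square, top 28 mm below this point). It goes round the axis on a circle of radius 108 mm, always 162 mm above the bench
- small_shut (a point): where small_knob is when the lever stands at the first mark, against the shut stop
- small_ring (a joint): turn of the small inlet's ribbed grey ring (120 mm across, top 136 mm above the bench) with its lever: 0 = iris shut, at the first mark, against a stop pin; 1.833 rad = wide open, at the eighth mark; grows counterclockwise seen from above. The long mark is at 1.047 rad. Stiff: about 3 N on the knob turns it, and it stays where it is left
- small_inlet: the small iris inlet, fixed on the box: bare metal flange 176 mm across, its top 122 mm above the bench, with a scale of eight marks 15 degrees apart, the fifth one long; the lever is a fork of two bars with an 8 mm slot through which the mark under it is seen. Origin on the turning axis, 100 mm above the bench
- tape_roll: roll of heat tape lying flat on the box between the two inlets, 72 mm across, 24 mm high; origin at the centre of its underside
- ink_bottle: small white bottle, 38 mm across, 75 mm high, standing on the box between the inlets, behind the tape roll; origin at the centre of its underside
- mug: white mug, 82 mm across, 95 mm high, standing on the bench on the robot's side of the box; origin at the centre of its underside
- weeder: hand pick with a black handle, 170 mm long, lying on the bench on the robot's side of the box; origin under its middle
- card_stack: stack of cards 100 x 150 x 30 mm lying on the bench on the robot's side of the box; origin at the centre of its underside
- squeegee: wood and rubber squeegee about 72 x 110 x 14 mm lying on top of the stack of cards; origin at the centre of its underside

How it is judged:
By the outcome, as a careful person would: the job done as asked, in the order asked, and still so for the second after the job is handed in, with the robot touching nothing.
It also fails if it takes over 53 s, if anything falls off the work surface, if the arm or the gripper's body presses on something with over 40 N, if the wrist force passes 120 N, or if a joint passes its speed limit or range.

## Robot

A 6-joint arm with a two-finger parallel gripper is mounted at the origin on the work surface. World frame = base frame: x ahead of the robot, y to its left, z up, the work surface at z = 0. Lengths are in m, angles in rad, forces in N, time in s.
With the tool pointing down it reaches from about 0.3 to 0.875 m from the base axis. Payload 4.2 kg.
Tool frame: the origin (TCP) lies midway between the tips of the shut fingers; the grasp point (between the pads) lies 19 mm behind it; y points along the fingers, z is the direction in which the jaws open and shut, and the axes are right-handed (so a half turn about y gives the same grasp; the last joint's range is limited). The gripper opens to 85 mm and grips with 20 to 120 N. Pads are 22 mm wide; open, the fingers measure 114 mm over their backs; the gripper's body (76 mm by 85 mm) begins 54 mm behind the grasp point. The pads swing forward as they close: fully open they stand 13 mm farther back than shut.
Start: joints at [-1.127, 0.32, 1.565, -0, 1.257, -0.02], TCP at [0.257, -0.514, 0.231] pointing down, gripper open.
Joint ranges: [-3.11, 3.11], [-0.84, 2.01], [0.21, 2.61], [-1.34, 4.49], [0.05, 2.63], [-2.56, 2.56]. Speed limits (rad/s): [2.57, 2.57, 3.14, 3.14, 3.14, 3.14].

## Interface

Orientations are given as a unit quaternion [w, x, y, z].
In Python, from bench import state, get_image, close_job gives the robot as it stands.
- The arm moves only by the shell command python3 -m handwheel 'ROWS'. ROWS is JSON, one flat list of numbers, 7 for each row, row after row: the shift along the tool's x, y, z in m, then the turn, a rotation vector about the tool's x, y, z in rad, then the closure in counts, from 0 (fully open) to 255 (shut). A call has 1 to 20 rows; each row shifts and turns the commanded pose from where the row before left it, along the tool's axes as they then stand; what a row does not reach is not made up. A row lasts 1/8 s, in which the tool goes at most 62.5 mm and 10.7 degrees, less where a joint would pass 70% of its speed; a pose out of reach is approached as far as the arm can. A call with a gripper value outside its range is refused whole. The fingers move at their own pace and stop on an object; the grip force is fixed at half the most. Time passes only in rows, so rows that do not move let the fingers close. It gives the time, the measured TCP pose, the force and the opening at its end, in the units of the state.
- state(): the state, without advancing time (a new reading comes with each control period).
- get_image(name): name is "scene" or "top" or "wrist"; returns a dict with "pixels" (420x560x3 uint8, red, green, blue), "fx", "fy", "cx", "cy" (pixels), "k1" (the pictures are not rectified: a ray, as slopes to the right and down, at radius r is drawn at 1 + k1 r^2 times it, then the intrinsics apply), "camera_from_world" (4x4, takes a point from world to camera coordinates). Camera axes: x right, y down, z forward; pixel columns grow to the right and rows downward; lengths in m; the calibration is good to about 2 mm. A picture is of the moment at which its call begins. There is no depth.
- close_job(): hands the job in, once; it reports no verdict.
The state is a dict: "clock": time; "joint_pos": joint angles; "joint_velocities": joint speeds; "tau": joint torques, N m; "eef_pos": TCP position; "ee_rot": TCP orientation; "force": force on the tool from outside, world axes, zero at the start; "torque": the same for the moment, N m; "grip_width": finger opening in m.
Only numpy, scipy, OpenCV 4.12 (cv2) and the standard library are available. Lean on these libraries where they do the work, as an engineer would, in place of code of your own. Each camera call takes 0.05 s, during which the arm holds its last target.

## Working session

There is one attempt and no reset: what is moved stays moved. The work goes in short steps, Python scripts to look and compute and a shell command to move; the robot and the scene stay as the last step left them, time stands still between calls to the robot, and variables do not carry over. Pictures are saved under pics/ and viewed, and the job is handed in when it is done.

```bash
mkdir -p pics; cat > h.py <<'E'
import numpy as np, cv2
from bench import state,get_image
def save(n,f):
    im=get_image(n); cv2.imwrite('pics/'+f,im['pixels'][:,:,::-1]); np.save('pics/'+f+'.npy',im,allow_pickle=True); return im
def load(f): return np.load('pics/'+f+'.npy',allow_pickle=True).item()
def ray(im,u,v):
    K=np.array([[im['fx'],0,im['cx']],[0,im['fy'],im['cy']],[0,0,1.]])
    p=cv2.undistortPoints(np.array([[[u,v]]],float),K,np.array([im['k1'],0,0,0.]))[0,0]
    T=np.array(im['camera_from_world']);R=T[:3,:3];c=-R.T@T[:3,3]
    return c,R.T@np.array([p[0],p[1],1])
def onz(im,u,v,z):
    c,d=ray(im,u,v); return c+d*(z-c[2])/d[2]
def proj(im,P):
    K=np.array([[im['fx'],0,im['cx']],[0,im['fy'],im['cy']],[0,0,1.]])
    T=np.array(im['camera_from_world'])
    return cv2.projectPoints(np.array(P,float).reshape(-1,1,3),cv2.Rodrigues(T[:3,:3])[0],T[:3,3],K,np.array([im['k1'],0,0,0.]))[0][:,0]
E
python3 - <<'E'
from h import *
for n in('scene','top','wrist'):
    im=save(n,n+'0.png'); T=np.array(im['camera_from_world']); print(n,-T[:3,:3].T@T[:3,3],T[2,:3],im['fx'],im['k1'])
print(state())
E
```

```text
scene [1.30285906 0.18673401 0.7215333 ] [-0.77303279 -0.17056204 -0.61100646] 402.1414469820971 -0.08724181364577742
top [4.78677770e-01 9.35345364e-04 9.47603678e-01] [ 0.07276739 -0.0138725  -0.99725246] 411.53123816027045 -0.06718035942344235
wrist [ 0.32994069 -0.47862017  0.37337053] [-0.28176257 -0.13880159 -0.94939137] 307.88058648702565 -0.06525782747824174
{'clock': 0.15, 'joint_pos': array([-1.12699289e+00,  3.20146918e-01,  1.56534799e+00, -2.47310945e-05,
        1.25737071e+00, -2.00042864e-02]), 'joint_velocities': array([-9.07632936e-04, -4.04728471e-03, -3.70821062e-03, -8.27573502e-05,
       -3.99485632e-04, -4.77294981e-04]), 'tau': array([-2.52086480e-03, -4.15843606e+01, -2.34345764e+01, -4.36672080e-04,
        5.89668634e-03, -1.15211126e-06]), 'eef_pos': array([ 0.25708178, -0.51396375,  0.23069405]), 'ee_rot': array([ 0.16241475, -0.16262032,  0.68861544, -0.68773895]), 'force': array([ 0.33373045,  0.04175914, -0.72534317]), 'torque': array([-0.03796868, -0.0385904 , -0.01002283]), 'grip_width': 0.08522167862989077}
```

View pics/top0.png

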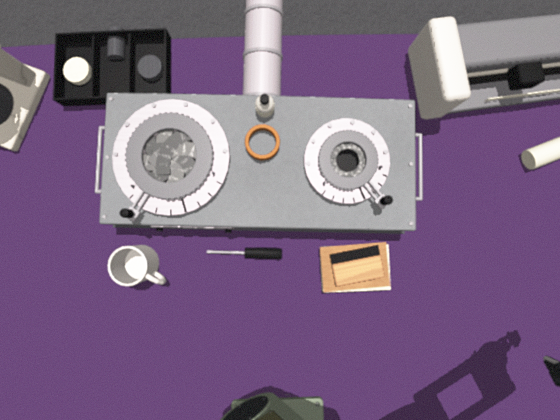

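View pics/scene0.png

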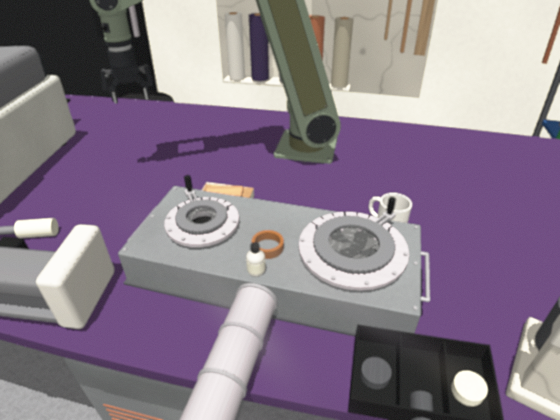

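Top view (up = +x, left = +y): the large inlet is at about (171,157) with its knob near (127,213). The small one is at about (347,160) with its knob near (387,200). I'll enlarge both.

```bash
python3 - <<'E'
from h import *
im=load('top0.png');p=im['pixels'][:,:,::-1]
a=cv2.resize(p[90:235,100:240],None,fx=4,fy=4,interpolation=cv2.INTER_CUBIC);cv2.imwrite('pics/cl.png',a)
b=cv2.resize(p[105:220,290:410],None,fx=5,fy=5,interpolation=cv2.INTER_CUBIC);cv2.imwrite('pics/cs.png',b)
E
```

```text
(no output)
```

View pics/cl.png

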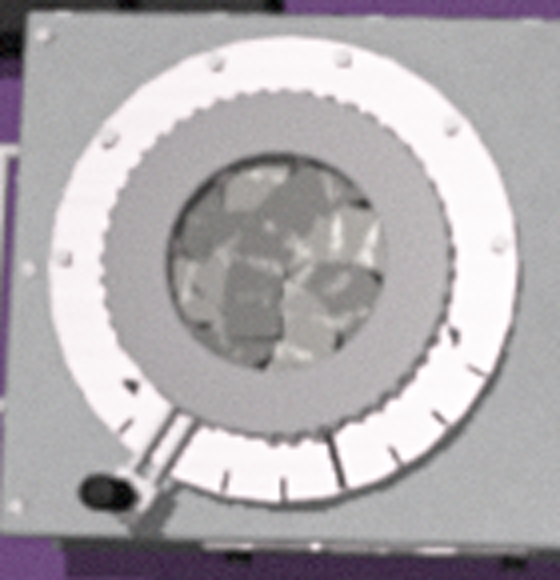

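View pics/cs.png

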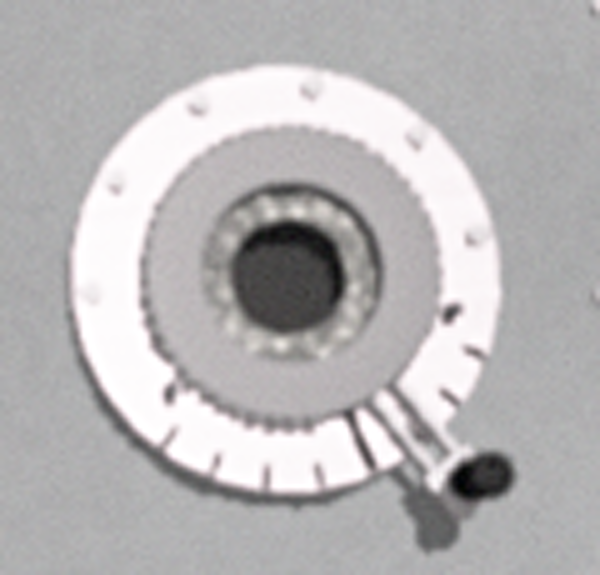

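```bash
python3 - <<'E'
from h import *
from scipy.spatial.transform import Rotation as Ro
s=state();q=s['ee_rot'];print(Ro.from_quat(q,scalar_first=True).as_matrix().round(3))
im=load('top0.png');p=im['pixels']
def pt(u,v,z,ox,oy,f): return onz(im,ox+(u+.5)/f-.5,oy+(v+.5)/f-.5,z)
g=p.min(axis=2)
for nm,(x0,y0,x1,y1),(ox,oy,f),R in(('L',(105,92,235,225),(100,90,4),.12),('S',(300,112,397,210),(290,105,5),.088)):
    m=np.zeros(g.shape,np.uint8);m[y0:y1,x0:x1]=(g[y0:y1,x0:x1]>205)
    m=cv2.morphologyEx(m,cv2.MORPH_CLOSE,np.ones((3,3)))
    c=max(cv2.findContours(m,0,cv2.CHAIN_APPROX_NONE)[0],key=cv2.contourArea)
    P=np.array([onz(im,*q[0],.122)[:2] for q in c])
    for k in range(20):
        A=np.c_[2*P,np.ones(len(P))];w=np.linalg.lstsq(A,(P**2).sum(1),rcond=None)[0];r=np.sqrt(w[2]+w[:2]@w[:2])
        d=np.hypot(*(P-w[:2]).T)-r; P=P[abs(d)<max(.0015,np.percentile(abs(d),90))] if abs(d).max()>.0015 else P
    print(nm,'axis',w[:2],'r',r,len(P),abs(d).max())
    C=w[:2]
    if nm=='L': M=[(125,425),(225,480),(283,490),(340,470),(398,457),(438,416),(475,372)];N=[1,3,4,5,6,7,8]
    else: M=[(168,440),(215,466),(267,478),(320,475),(362,445),(450,400),(477,352)];N=[1,2,3,4,5,7,8]
    a=[];
    for (u,v),n in zip(M,N):
        d=pt(u,v,.122,ox,oy,f)[:2]-C; t=np.degrees(np.arctan2(d[1],d[0]))%360; a.append(t-15*(n-1)); print(n,round(t,1),round(t-15*(n-1),1),round(np.hypot(*d),4))
    # knob: dark blob, top at .18
    mk=np.zeros(g.shape,np.uint8); 
    yy,xx=(slice(205,222),slice(115,138)) if nm=='L' else (slice(190,210),slice(376,397))
    mk[yy,xx]=p[yy,xx].max(axis=2)<60
    c=max(cv2.findContours(mk,0,2)[0],key=cv2.contourArea);print('knob px',cv2.boundingRect(c),cv2.minAreaRect(c))
    mom=cv2.moments(mk,True);u,v=mom['m10']/mom['m00'],mom['m01']/mom['m00']
    K=onz(im,u,v,.157)[:2];d=K-C;th=np.degrees(np.arctan2(d[1],d[0]))%360
    print('shut ang',np.median(a),'knob',K,np.hypot(*d),th,'joint',th-np.median(a))
E
```

```text
[[-0.894 -0.001  0.447]
 [-0.447  0.001 -0.894]
 [-0.    -1.    -0.001]]
L axis [0.63821382 0.20240186] r 0.11842723495381205 311 0.0014489322917381614
1 134.8 134.8 0.1129
3 164.9 134.9 0.1126
4 180.0 135.0 0.1146
5 195.4 135.4 0.1092
6 210.4 135.4 0.1153
7 224.8 134.8 0.1118
8 239.5 134.5 0.1135
knob px (121, 210, 13, 8) ((127.0, 213.5), (7.0, 12.0), 90.0)
shut ang 134.94493041347135 knob [0.52188817 0.27898245] 0.13927040051359307 146.64191643624375 joint 11.696986022772393
S axis [ 0.62070755 -0.15737695] r 0.08665748497524743 229 0.0014686568972723663
1 142.3 142.3 0.0833
2 157.2 142.2 0.0834
3 172.1 142.1 0.0831
4 187.1 142.1 0.0823
5 201.7 141.7 0.0753
7 231.0 141.0 0.0834
8 246.7 141.7 0.0837
knob px (380, 196, 12, 9) ((385.6500549316406, 200.4500274658203), (6.957010269165039, 11.067972183227539), 71.56504821777344)
shut ang 142.11081800286792 knob [ 0.53335733 -0.22311472] 0.10932298760385593 216.96427970424466 joint 74.85346170137674
```

```bash
cat >> h.py <<'E'
from scipy.spatial.transform import Rotation as Ro
CL=np.array([.6382,.2024]);CS=np.array([.6207,-.1574])
def pose():
    s=state();R=Ro.from_quat(s['ee_rot'],scalar_first=True).as_matrix();return s,s['eef_pos'],R
def to(g,yawz=None):
    s,p,R=pose(); d=R.T@(np.array(g)-p); y=np.degrees(np.arctan2(R[1,2],R[0,2]))
    print('t',s['clock'],'tcp',p.round(4),'tool shift',d.round(4),'yaw z',y.round(2),'turn about y',None if yawz is None else np.radians((y-yawz+180)%360-180).round(4),'F',s['force'].round(2),'J',s['joint_pos'].round(2),'w',round(s['grip_width'],4))
E
python3 -m handwheel '[-0.0387,0,-0.0092,0,0,0,255,-0.0387,0,-0.0092,0,0,0,255,-0.0387,0,-0.0092,0,0,0,255,-0.0387,0,-0.0092,0,0,0,255,-0.0387,0,-0.0092,0,0,0,255,-0.0387,0,-0.0092,0,0,0,255,-0.0387,0,-0.0092,0,0,0,255,-0.0387,0,-0.0092,0,0,0,255,-0.0387,0,-0.0092,0,0,0,255,-0.0387,0,-0.0092,0,0,0,255,0,0,0,0,-0.09,0,255,0,0,0,0,-0.09,0,255,0,0,0,0,0,0,255,0,0,0,0,0,0,255]'
python3 - <<'E'
from h import *
to([.5615,-.2584,.148],-53)
save('top','top1.png');save('wrist','w1.png')
E
```

```text
clock: 1.9
eef_pos: [0.562, -0.2589, 0.2312]
ee_rot: [0.223, -0.223, 0.671, -0.671]
force: [0.4, 0.2, -0.5]
grip_width: 0.0001
t 1.9 tcp [ 0.562  -0.2589  0.2312] tool shift [ 0.0001  0.0832 -0.0007] yaw z -53.2 turn about y -0.0034 F [ 0.38  0.16 -0.47] J [-0.45  0.39  1.46 -0.    1.29  0.48] w 0.0001
```

View pics/w1.png

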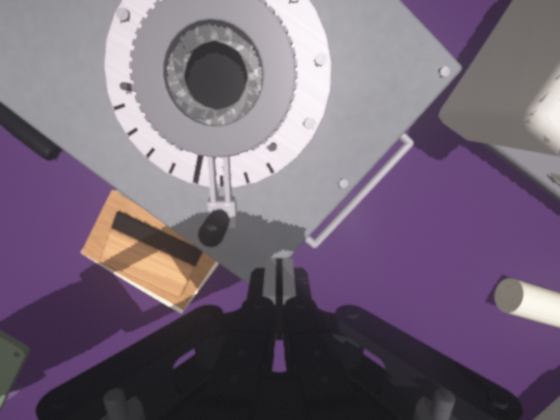

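View pics/top1.png

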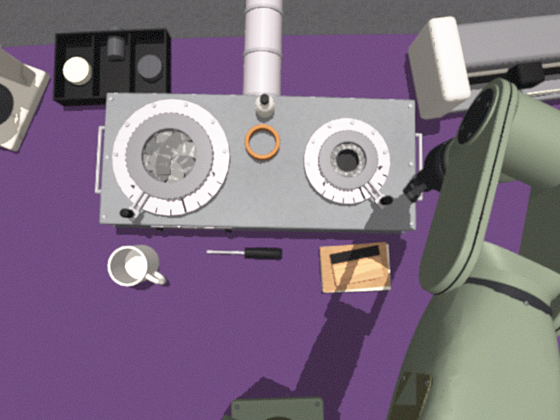

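The wrist view shows the shut fingertips (280,270) right of the small knob (212,225), with free space below. The lever stands over the sixth mark. Now I'll go down and approach.

```bash

python3 -m handwheel '[0,0.025,0,0,0,0,255,0,0.025,0,0,0,0,255,0,0.02,0,0,0,0,255,0,0.013,0,0,0,0,255,0,0,-0.008,0,0,0,255,0,0,-0.008,0,0,0,255,0,0,0,0,0,0,255]'
python3 - <<'E'
from h import *
to([.5615,-.2584,.148],-53)
save('top','top2.png');save('wrist','w2.png');save('scene','s2.png')
E
```

```text
clock: 2.88
eef_pos: [0.5526, -0.2456, 0.1494]
ee_rot: [-0.224, 0.223, -0.67, 0.671]
force: [0.0, 0.4, 0.1]
grip_width: 0.0001
t 2.875 tcp [ 0.5526 -0.2456  0.1494] tool shift [0.0005 0.0014 0.0156] yaw z -53.09 turn about y -0.0015 F [0.   0.4  0.14] J [-0.44  0.42  1.62  0.    1.1   0.49] w 0.0001
```

View pics/w2.png

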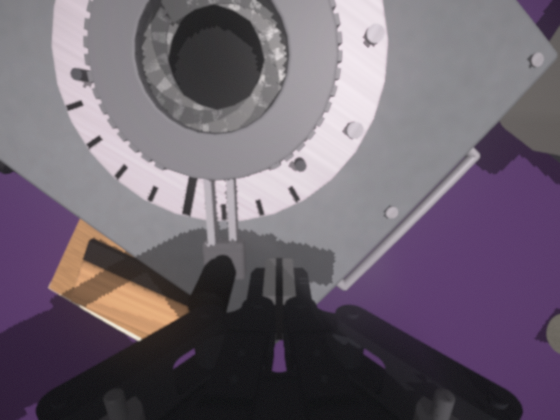

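View pics/s2.png

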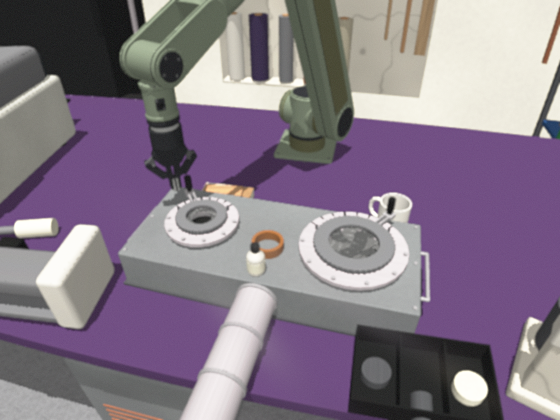

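```bash

python3 -m handwheel '[0,0,-0.004,0,0,0,255,0.0017,0,-0.0095,0,0.0873,0,255,0.0017,0,-0.0095,0,0.0873,0,255,0.0017,0,-0.0095,0,0.0873,0,255,0.0017,0,-0.0095,0,0.0873,0,255,0,0,0,0,0,0,255]'
cat > chk.py <<'E'
from h import *
import sys
_,p,R=pose();C,r=(CS,.108) if sys.argv[1]=='S' else (CL,.138)
d=p[:2]-C; print('TCP in (tool x, z) from axis',(R.T@np.r_[d,0])[[0,2]].round(4),'x yaw',np.degrees(np.arctan2(R[1,0],R[0,0]))%360)
to(p)
for n in('top','wrist'): save(n,n[0]+sys.argv[2]+'.png')
E
python3 chk.py S 3
```

```text
clock: 3.78
eef_pos: [0.5254, -0.2131, 0.1485]
ee_rot: [-0.104, 0.104, -0.699, 0.699]
force: [0.7, -0.1, 0.1]
grip_width: -0.0001
TCP in (tool x, z) from axis [0.1073 0.0255] x yaw 196.94446213941197
t 3.775 tcp [ 0.5254 -0.2131  0.1485] tool shift [0. 0. 0.] yaw z -73.06 turn about y None F [ 0.75 -0.05  0.07] J [-0.41  0.37  1.71 -0.    1.06  0.87] w -0.0001
```

View pics/w3.png

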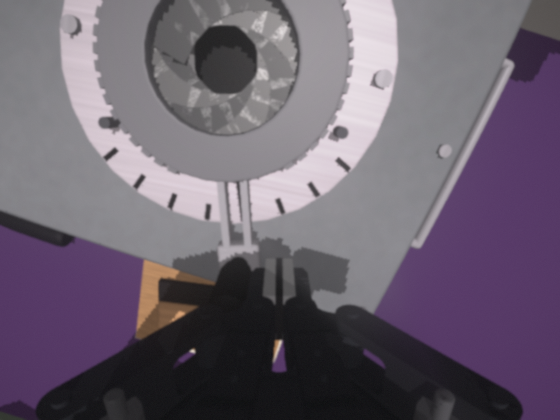

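```bash

python3 -m handwheel '[0,0,-0.005,0,0,0,255,0,0,-0.004,0,0,0,255,0.001,0,-0.0095,0,0.0873,0,255,0.001,0,-0.0095,0,0.0873,0,255,0.001,0,-0.0095,0,0.0873,0,255,0.001,0,-0.0095,0,0.0873,0,255,0.001,0,-0.0095,0,0.0873,0,255,0.001,0,-0.0095,0,0.0873,0,255,0.001,0,-0.0095,0,0.0873,0,255,0.001,0,-0.0095,0,0.0873,0,255,0.001,0,-0.0095,0,0.0873,0,255,0,0,0,0,0,0,255]'
python3 chk.py S 4
```

```text
clock: 5.38
eef_pos: [0.5189, -0.12, 0.1483]
ee_rot: [-0.171, 0.171, 0.686, -0.686]
force: [0.4, -0.3, -0.5]
grip_width: -0.0002
TCP in (tool x, z) from axis [0.1075 0.0148] x yaw 151.9585512056919
t 5.375 tcp [ 0.5189 -0.12    0.1483] tool shift [0. 0. 0.] yaw z -118.04 turn about y None F [ 0.38 -0.29 -0.49] J [-0.25  0.32  1.79  0.    1.03  1.81] w -0.0002
```

View pics/w4.png

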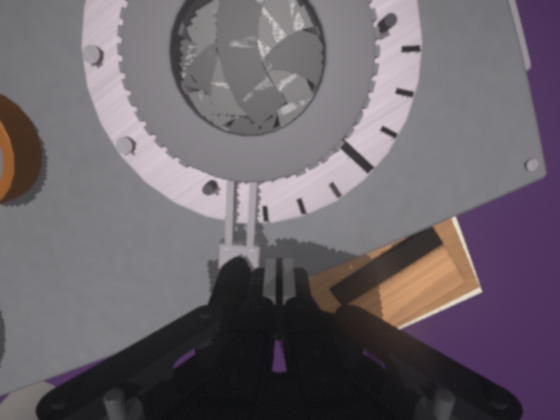

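Lever is close to the first mark; the second mark is visible at (265,213) and the stop pin at (210,187). I'll continue in small steps, watching the force.

```bash

python3 -m handwheel '[0.0008,0,-0.0075,0,0.07,0,255,0.0008,0,-0.0075,0,0.07,0,255,0,0,-0.002,0,0,0,255,0,0,0,0,0,0,255]'
python3 chk.py S 5
```

```text
clock: 5.98
eef_pos: [0.5231, -0.1097, 0.1483]
ee_rot: [0.22, -0.217, -0.669, 0.676]
force: [-7.9, -15.0, 3.2]
grip_width: 0.0
TCP in (tool x, z) from axis [0.1071 0.0187] x yaw 144.02599723829954
t 5.975 tcp [ 0.5231 -0.1097  0.1483] tool shift [0. 0. 0.] yaw z -125.97 turn about y None F [ -7.87 -15.01   3.24] J [-0.22  0.33  1.78 -0.01  1.04  1.98] w 0.0
```

View pics/w5.png

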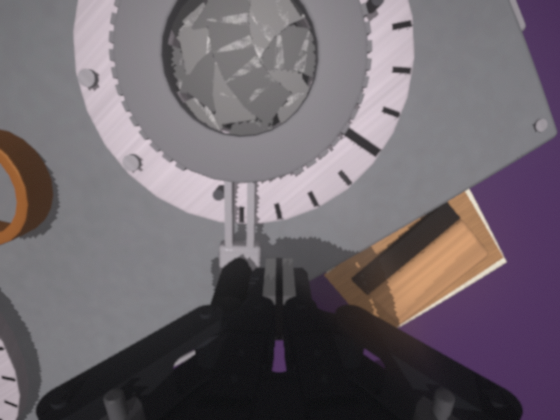

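The push force rose to 17 N. The first mark is in the slot (241,213) and the pin (220,190) is against the lever, so it is shut. I'll back off, rise and check.

```bash

python3 -m handwheel '[0,0,0.006,0,0,0,255,0,0,0.01,0,0,0,255,0,0,0.01,0,0,0,255,0,-0.03,0,0,0,0,255,0,-0.035,0,0,0,0,255,0,-0.015,0,0,0,0,255,0,0,0,0,0,0,255]'
python3 chk.py S 6
python3 - <<'E'
from h import *
a=np.radians(146.6);k=CL+.138*np.array([np.cos(a),np.sin(a)]);t=np.array([-np.sin(a),np.cos(a)])
g=k-.045*t;print(k,g);to([*g,.228],146.6+90)
E
```

```text
clock: 6.95
eef_pos: [0.5111, -0.1267, 0.2288]
ee_rot: [-0.219, 0.22, 0.672, -0.672]
force: [-0.3, -0.3, 0.1]
grip_width: 0.0003
TCP in (tool x, z) from axis [0.1066 0.0398] x yaw 143.84479221434603
t 6.95 tcp [ 0.5111 -0.1267  0.2288] tool shift [0. 0. 0.] yaw z -126.16 turn about y None F [-0.35 -0.34  0.07] J [-0.26  0.24  1.68  0.    1.22  1.94] w 0.0003
[0.52299099 0.27836634] [0.54776263 0.3159345 ]
t 7.05 tcp [ 0.5101 -0.1263  0.2271] tool shift [ 0.2306 -0.0008 -0.3793] yaw z -126.15 turn about y -0.0481 F [-0.63  0.75 -0.85] J [-0.26  0.25  1.68 -0.    1.22  1.94] w 0.0
```

View pics/w6.png

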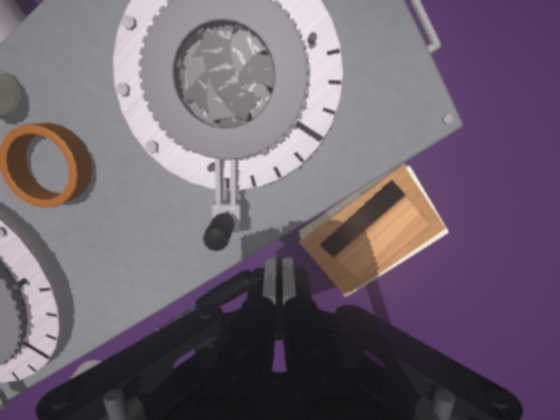

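View pics/t6.png

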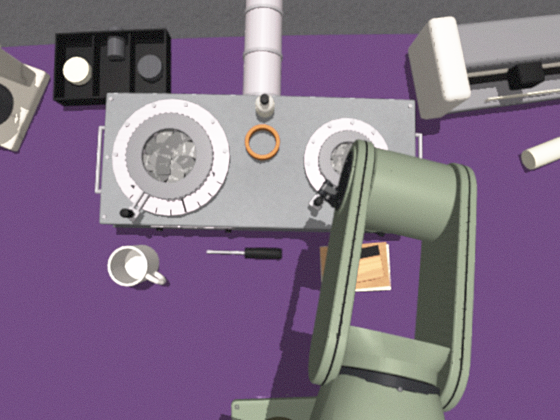

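The small inlet is shut: slot over the first mark at (227,183), nothing else moved. For the large one I must push counterclockwise. I'll turn the tool about half a turn to keep the last joint in range, then travel above everything.

```bash

python3 -m handwheel '[0,0,0,0,-0.18,0,255,0,0,0,0,-0.18,0,255,0,0,0,0,-0.18,0,255,0,0,0,0,-0.18,0,255,0,0,0,0,-0.18,0,255,0,0,0,0,-0.18,0,255,0,0,0,0,-0.18,0,255,0,0,0,0,-0.18,0,255,0,0,0,0,-0.18,0,255,0,0,0,0,-0.18,0,255,0,0,0,0,-0.18,0,255,0,0,0,0,-0.18,0,255,0,0,0,0,-0.18,0,255,0,0,0,0,-0.18,0,255,0,0,0,0,-0.18,0,255,0,0,0,0,-0.18,0,255,0,0,0,0,-0.18,0,255,0,0,0,0,-0.13,0,255,0,0,0,0,0,0,255]'
python3 - <<'E'
from h import *
to([.5478,.3159,.228],56.6)
E
```

```text
clock: 9.43
eef_pos: [0.5102, -0.1263, 0.2268]
ee_rot: [-0.677, 0.677, -0.205, 0.203]
force: [-0.1, -0.3, 0.0]
grip_width: 0.0001
t 9.425 tcp [ 0.5102 -0.1263  0.2268] tool shift [-0.2125 -0.001   0.3896] yaw z 56.53 turn about y -0.0012 F [-0.12 -0.26  0.01] J [-0.26  0.25  1.68 -0.    1.22 -1.25] w 0.0001
```

```bash

python3 -m handwheel '[-0.0177,0,0.0325,0,0,0,255,-0.0177,0,0.0325,0,0,0,255,-0.0177,0,0.0325,0,0,0,255,-0.0177,0,0.0325,0,0,0,255,-0.0177,0,0.0325,0,0,0,255,-0.0177,0,0.0325,0,0,0,255,-0.0177,0,0.0325,0,0,0,255,-0.0177,0,0.0325,0,0,0,255,-0.0177,0,0.0325,0,0,0,255,-0.0177,0,0.0325,0,0,0,255,-0.0177,0,0.0325,0,0,0,255,-0.0177,0,0.0325,0,0,0,255,0,0,0,0,0,0,255]'
python3 chk.py L 7
python3 - <<'E'
from h import *
to([.5478,.3159,.148],56.6)
E
```

```text
clock: 11.05
eef_pos: [0.5477, 0.318, 0.2267]
ee_rot: [-0.677, 0.678, -0.203, 0.202]
force: [-0.8, -0.3, -0.2]
grip_width: -0.0002
TCP in (tool x, z) from axis [-0.1392  0.0469] x yaw 326.6678898858562
t 11.05 tcp [0.5477 0.318  0.2267] tool shift [0. 0. 0.] yaw z 56.67 turn about y None F [-0.8  -0.27 -0.16] J [ 0.51  0.42  1.43  0.    1.3  -0.48] w -0.0002
t 11.15 tcp [0.5477 0.3156 0.2272] tool shift [-0.      0.0792  0.0004] yaw z 56.58 turn about y -0.0004 F [-0.23 -1.48 -0.26] J [ 0.5   0.41  1.43 -0.    1.3  -0.48] w -0.0001
```

View pics/w7.png

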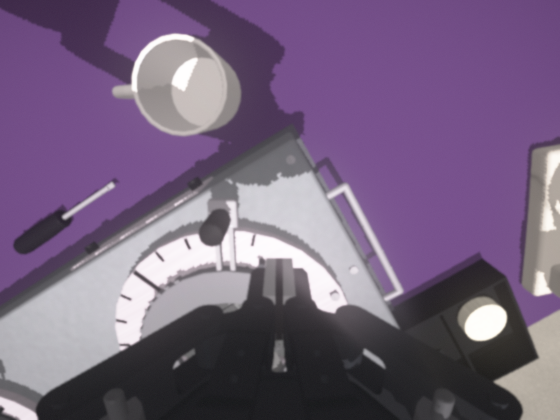

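View pics/t7.png

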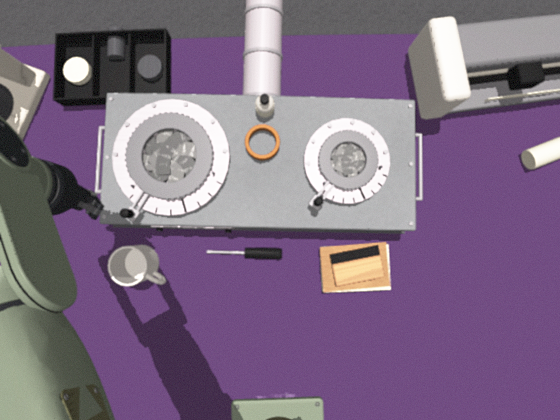

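```bash

python3 -m handwheel '[0,0.025,0,0,0,0,255,0,0.025,0,0,0,0,255,0,0.02,0,0,0,0,255,0,0.009,0,0,0,0,255,0,0,-0.01,0,0,0,255,0,0,-0.01,0,0,0,255,0,0,-0.006,0,0,0,255,0,0,-0.003,0,0,0,255,-0.0009,0,-0.0121,0,-0.0873,0,255,-0.0009,0,-0.0121,0,-0.0873,0,255,-0.0009,0,-0.0121,0,-0.0873,0,255,-0.0009,0,-0.0121,0,-0.0873,0,255,-0.0009,0,-0.0121,0,-0.0873,0,255,-0.0009,0,-0.0121,0,-0.0873,0,255,-0.0009,0,-0.0121,0,-0.0873,0,255,0,0,0,0,0,0,255]'
python3 chk.py L 8
```

```text
clock: 13.15
eef_pos: [0.5, 0.214, 0.1498]
ee_rot: [-0.707, 0.707, 0.01, -0.009]
force: [0.4, -0.1, -0.3]
grip_width: -0.0001
TCP in (tool x, z) from axis [-0.1379  0.0153] x yaw 1.5389754359211831
t 13.15 tcp [0.5    0.214  0.1498] tool shift [0. 0. 0.] yaw z 91.54 turn about y None F [ 0.4  -0.08 -0.3 ] J [ 0.38  0.34  1.76 -0.    1.05 -1.21] w -0.0001
```

View pics/w8.png

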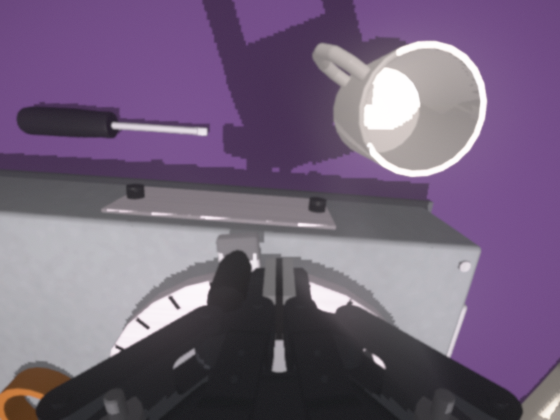

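View pics/t8.png

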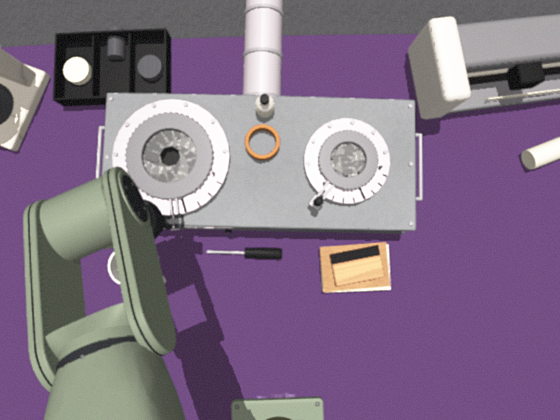

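```bash
python3 - <<'E'
from h import *
p=load('t8.png')['pixels'][:,:,::-1];cv2.imwrite('pics/c8.png',cv2.resize(p[165:235,120:240],None,fx=6,fy=6,interpolation=cv2.INTER_CUBIC))
p=load('w8.png')['pixels'][:,:,::-1];cv2.imwrite('pics/d8.png',cv2.resize(p[220:320,190:320],None,fx=5,fy=5,interpolation=cv2.INTER_CUBIC))
E
```

```text
(no output)
```

View pics/c8.png

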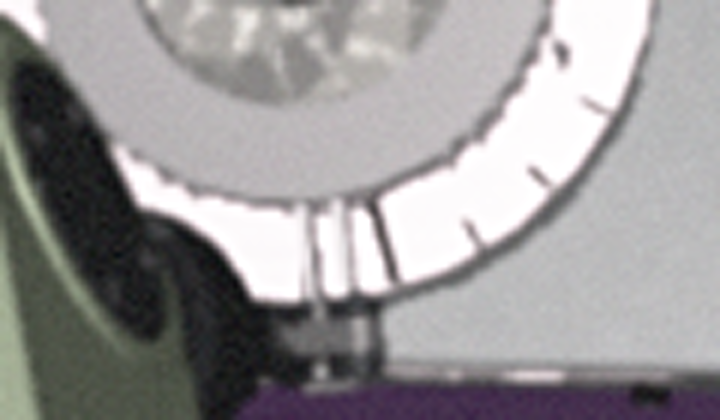

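View pics/d8.png

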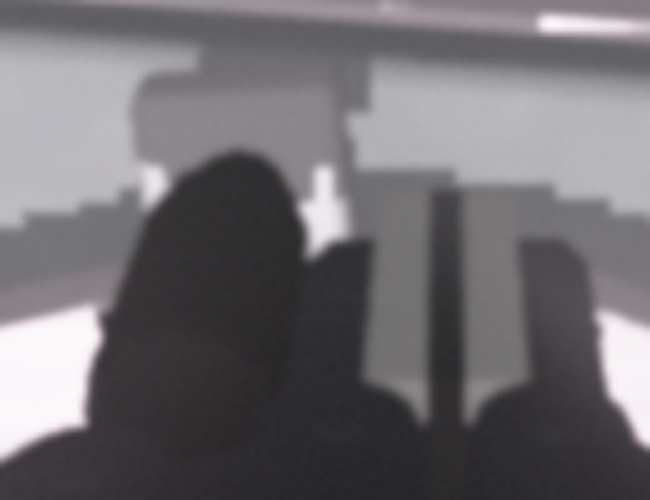

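```bash
python3 - <<'E'
from h import *
def ang(P,C=CL): d=P[:2]-C;return round(np.degrees(np.arctan2(d[1],d[0]))%360,2),round(np.hypot(*d),4)
w=load('w8.png');t=load('t8.png')
for u,v in((133,110),(347,110),(240,110)): P=onz(w,190+u/5,220+v/5,.134);print('plate',P.round(4),ang(P))
for u,v in((323,205),(335,300)):
  for z in(.126,.134): print('slot',z,ang(onz(t,120+u/6,165+v/6,z)))
for u,v in((375,205),(393,275)): print('mark',ang(onz(t,120+u/6,165+v/6,.122)))
E
```

```text
plate [0.4907 0.1784 0.134 ] (np.float64(189.25), np.float64(0.1494))
plate [0.4901 0.2024 0.134 ] (np.float64(179.99), np.float64(0.1481))
plate [0.4904 0.1904 0.134 ] (np.float64(184.63), np.float64(0.1483))
slot 0.126 (np.float64(185.31), np.float64(0.0893))
slot 0.134 (np.float64(186.46), np.float64(0.0902))
slot 0.126 (np.float64(185.66), np.float64(0.1214))
slot 0.134 (np.float64(186.51), np.float64(0.122))
mark (np.float64(195.6), np.float64(0.0925))
mark (np.float64(195.21), np.float64(0.1168))
```

```bash

python3 -m handwheel '[-0.0009,0,-0.0121,0,-0.0873,0,255,-0.0006,0,-0.006,0,-0.0436,0,255,0,0,0,0,0,0,255]'
python3 chk.py L 9
python3 - <<'E'
from h import *
p=load('t9.png')['pixels'][:,:,::-1];a=cv2.resize(p[165:235,140:220],None,fx=5,fy=5,interpolation=cv2.INTER_CUBIC)
p=load('w9.png')['pixels'][:,:,::-1];b=cv2.resize(p[225:295,200:280],None,fx=5,fy=5,interpolation=cv2.INTER_CUBIC)
cv2.imwrite('pics/c9.png',np.hstack([a,b]))
E
```

```text
clock: 13.62
eef_pos: [0.4996, 0.1965, 0.1492]
ee_rot: [-0.705, 0.705, 0.056, -0.056]
force: [0.1, 0.2, -0.9]
grip_width: 0.0002
TCP in (tool x, z) from axis [-0.1377  0.016 ] x yaw 9.05330725839592
t 13.625 tcp [0.4996 0.1965 0.1492] tool shift [0. 0. 0.] yaw z 99.05 turn about y None F [ 0.14  0.23 -0.91] J [ 0.35  0.33  1.78 -0.    1.04 -1.38] w 0.0002
```

View pics/c9.png

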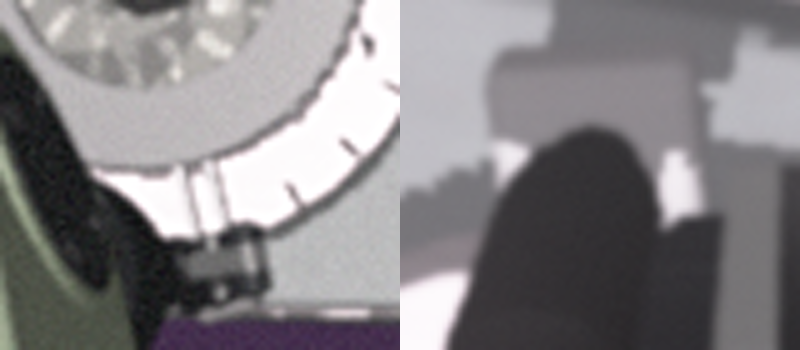

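```bash
python3 - <<'E'
from h import *
def ang(P,C=CL): d=P[:2]-C;return round(np.degrees(np.arctan2(d[1],d[0]))%360,2),round(np.hypot(*d),4)
w=load('w9.png')
for u,v in((90,95),(297,95),(193,95)): P=onz(w,200+u/5,225+v/5,.134);print('plate',P.round(4),ang(P))
E
```

```text
plate [0.496  0.1607 0.134 ] (np.float64(196.35), np.float64(0.1482))
plate [0.4923 0.1837 0.134 ] (np.float64(187.32), np.float64(0.1471))
plate [0.4942 0.1721 0.134 ] (np.float64(191.87), np.float64(0.1472))
```

```bash

python3 -m handwheel '[-0.0004,0,-0.0055,0,-0.04,0,255,0,0,0,0,0,0,255,0,0,0.01,0,0,0,255,0,0,0.02,0,0,0,255,0,0,0.02,0,0,0,255,0,-0.03,0,0,0,0,255,0,-0.03,0,0,0,0,255,0,-0.02,0.04,0,0,0,255,0,0,0.04,0,0,0,255,0,0,0,0,0,0,255]'
python3 chk.py L 10
python3 - <<'E'
from h import *
p=load('t10.png')['pixels'][:,:,::-1];a=cv2.resize(p[165:235,150:220],None,fx=8,fy=8,interpolation=cv2.INTER_CUBIC)
cv2.imwrite('pics/c10.png',a)
E
```

```text
clock: 14.98
eef_pos: [0.4732, 0.3216, 0.2293]
ee_rot: [0.704, -0.703, -0.072, 0.072]
force: [-0.1, -0.9, 0.5]
grip_width: 0.0001
TCP in (tool x, z) from axis [-0.1375  0.1501] x yaw 11.65980408307743
t 14.975 tcp [0.4732 0.3216 0.2293] tool shift [0. 0. 0.] yaw z 101.66 turn about y None F [-0.12 -0.91  0.47] J [ 0.58  0.32  1.57  0.    1.25 -1.2 ] w 0.0001
```

View pics/c10.png

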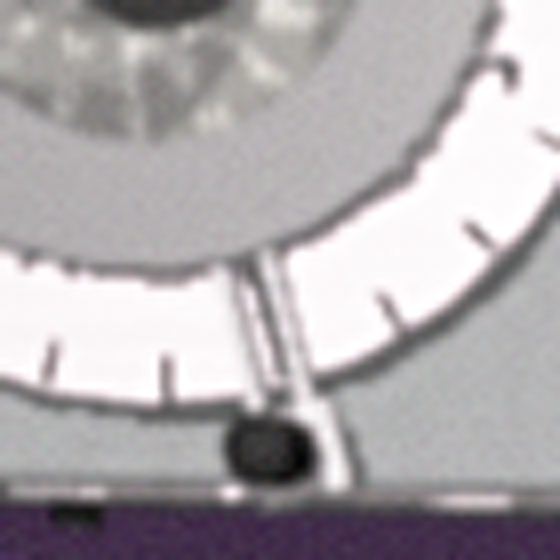

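View pics/w10.png

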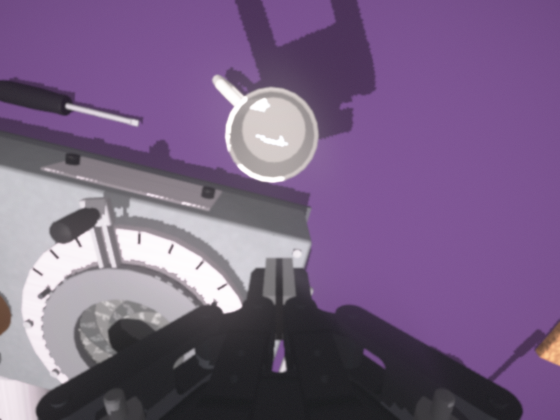

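The lever is near the long mark. I'll take a parallax-free look down its radial plane from the wrist.

```bash

python3 -m handwheel '[0.0155,0,-0.03,0,0,0,255,0.0155,0,-0.03,0,0,0,255,0.0155,0,-0.03,0,0,0,255,0.0155,0,-0.03,0,0,0,255,0.0155,0,-0.03,0,-0.058,0,255,0,0,0,0,0,0,255,0,0,0,0,0,0,255]'
python3 chk.py L 11
python3 - <<'E'
from h import *
w=load('w11.png');p=w['pixels'][:,:,::-1];cv2.imwrite('pics/d11.png',cv2.resize(p[100:260,190:370],None,fx=4,fy=3.7,interpolation=cv2.INTER_CUBIC))
for r in(.095,.115,.138):
  a=np.radians(194.95);print(r,proj(w,[*(CL+r*np.array([np.cos(a),np.sin(a)])),.122]))
E
```

```text
clock: 15.95
eef_pos: [0.5795, 0.1863, 0.229]
ee_rot: [0.701, -0.701, -0.09, 0.091]
force: [-0.4, -0.4, 0.2]
grip_width: 0.0002
TCP in (tool x, z) from axis [-0.0609 -0.0007] x yaw 14.662731155012903
t 15.95 tcp [0.5795 0.1863 0.229 ] tool shift [0. 0. 0.] yaw z 104.66 turn about y None F [-0.43 -0.36  0.22] J [ 0.29  0.37  1.49  0.    1.28 -1.53] w 0.0002
0.095 [[279.40665074 169.9445998 ]]
0.115 [[279.30630075 145.20979237]]
0.138 [[279.18440898 115.39492118]]
```

View pics/w11.png

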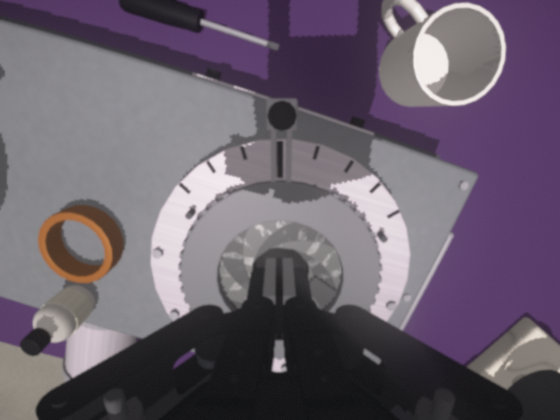

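View pics/d11.png

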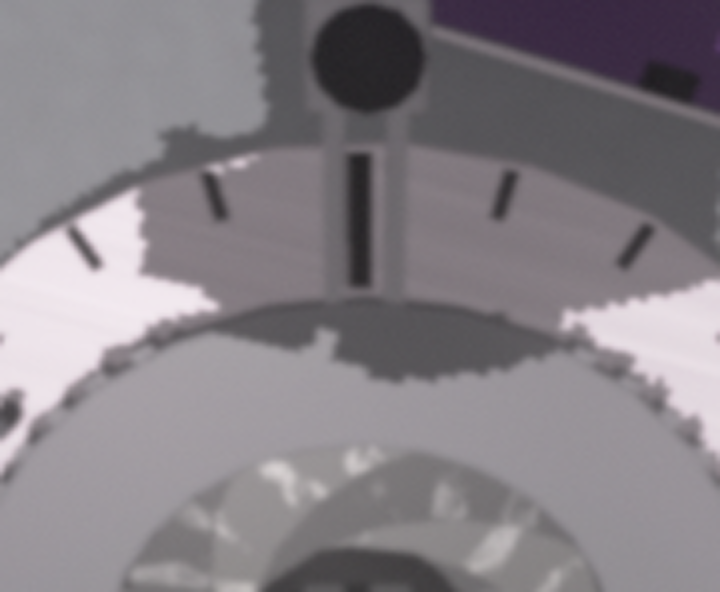

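The slot is centred at crop x≈365 and the long mark at 359, so it is over the mark but about 1 mm (0.6°) short. There is time for a fine nudge. I'll go back round the knob.

```bash

python3 -m handwheel '[0,0,0,0,0.046,0,255,0,0,0.03,0,0,0,255,-0.03,0,0.02,0,0,0,255,-0.03,0,0,0,0,0,255,-0.0155,0,0,0,0,0,255,0,0.03,0,0,0,0,255,0,0.03,0,0,0,0,255,0,0.02,0,0,0,0,255,0,0,0,0,0,0,255,0,0,0,0,0,0,255]'
python3 chk.py L 12
```

```text
clock: 17.3
eef_pos: [0.4964, 0.2201, 0.1502]
ee_rot: [0.703, -0.703, -0.075, 0.074]
force: [0.5, 0.3, 0.2]
grip_width: -0.0003
TCP in (tool x, z) from axis [-0.135  0.047] x yaw 12.108973664480404
t 17.3 tcp [0.4964 0.2201 0.1502] tool shift [0. 0. 0.] yaw z 102.11 turn about y None F [0.52 0.3  0.25] J [ 0.4   0.33  1.76 -0.    1.04 -1.39] w -0.0003
```

```bash

python3 -m handwheel '[-0.002,0,-0.015,0,0,0,255,0,0,-0.011,0,0,0,255,0,0,-0.003,0,0,0,255,0,0,-0.002,0,0,0,255,0,0,0,0,0,0,255,0,0,0,0,0,0,255]'
python3 chk.py L 13
python3 -m handwheel '[0,0,0.015,0,0,0,255,0,0,0.02,0,0,0,255,0,-0.03,0,0,0,0,255,0,-0.03,0,0,0,0,255,0.03,-0.02,0,0,0,0,255,0.047,0,-0.01,0,0,0,255,0,0,-0.04,0,-0.05,0,255,0,0,0,0,0,0,255,0,0,0,0,0,0,255]'
python3 chk.py L 14
python3 - <<'E'
from h import *
w=load('w14.png');p=w['pixels'][:,:,::-1];cv2.imwrite('pics/d14.png',cv2.resize(p[100:260,190:370],None,fx=4,fy=3.7,interpolation=cv2.INTER_CUBIC))
E
```

```text
clock: 18.15
eef_pos: [0.5003, 0.189, 0.1492]
ee_rot: [-0.703, 0.703, 0.075, -0.075]
force: [0.3, 0.5, -0.0]
grip_width: -0.0001
TCP in (tool x, z) from axis [-0.1377  0.0159] x yaw 12.132595016066428
t 18.15 tcp [0.5003 0.189  0.1492] tool shift [0. 0. 0.] yaw z 102.13 turn about y None F [ 0.28  0.48 -0.03] J [ 0.34  0.32  1.78 -0.    1.04 -1.44] w -0.0001
clock: 19.38
eef_pos: [0.5782, 0.1916, 0.2292]
ee_rot: [0.701, -0.701, -0.092, 0.092]
force: [0.1, 0.6, 0.4]
grip_width: -0.0001
TCP in (tool x, z) from axis [-0.0607  0.0051] x yaw 14.986439998232179
t 19.375 tcp [0.5782 0.1916 0.2292] tool shift [0. 0. 0.] yaw z 104.99 turn about y None F [0.13 0.57 0.43] J [ 0.3   0.38  1.49  0.    1.28 -1.53] w -0.0001
```

View pics/d14.png

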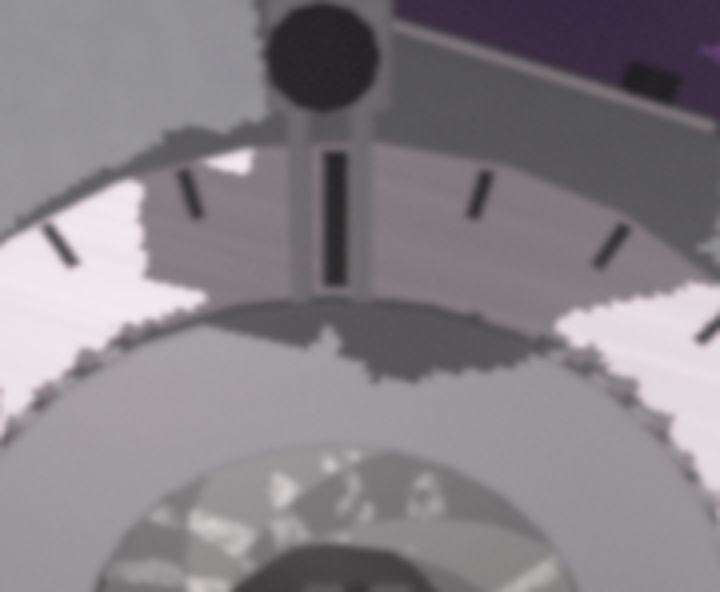

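View pics/t14.png

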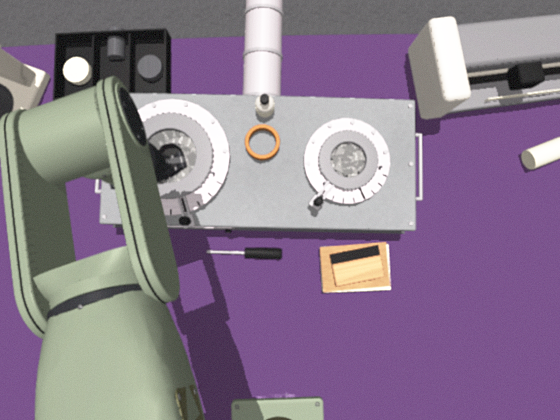

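The mark now sits centred in the slot (mark 335, slot 310–352, within about 0.5 mm). The small lever is still at its first mark and the loose items in view stand as before. The robot is clear of everything.

```bash
python3 -c "
from bench import close_job
print(close_job())"
```

```text
the job is handed in; nothing more can be done
None
```

Both levers are set and the job is handed in at about 19.5 s, with no verdict reported.

- **Small inlet:** I pushed its lever clockwise with the shut fingers, without gripping, until it met its stop. The force rose to about 17 N there. Afterwards the first mark showed in the slot with the pin beside the lever, and the last top picture shows it still there.
- **Large inlet:** I then pushed its lever counterclockwise to the long mark. The first look from above the lever showed it about 0.6° short, so I nudged it once more. The final look shows the mark in the slot within about 0.5 mm (0.3°).
- **Surroundings:** The tape roll, bottle, weeder, cards and squeegee stood where they were in the last top picture. The arm hid the mug there, but an earlier wrist picture showed it standing. The last nudge passed near it only with the fingertips well above its rim.
- **At hand-in:** The robot was clear of everything, its fingertips above the large ring by about 90 mm.

No check failed. The only disagreement was the top camera's lever angle, which read about 1° more than the wrist camera because of its slanted view. I went by the wrist view.

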